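# Light the tea niche: lamp on, dimmer up one click

### The job

Light the tea niche: with a fingertip push the steel toggle on the dark plate over to on, away from the plate's front edge, then turn the knurled dimmer knob beside it clockwise by its rim or top until it clicks from the smallest dot into the next one, the middle dot, and leave it there. Only touch the two controls, lightly and without pinching them, and leave the tea things on the tray standing where they are.

Things in the scene. Friction and masses are not known exactly. Their poses are not given: they have to be found in the camera images.
- switch_block: Oak block 96 (x) x 156 (y) x 28 mm fixed on the tray floor, with a 3 mm dark bronze plate on it: flat upper face 31 mm above this origin, which is the centre of the block's underside (30 mm above the work surface). Its x axis points from its front edge to its far edge (the toggle's throw), z up. The toggle pivots at x 0, y +36 mm; the dimmer's upright axis is at x 0, y -34 mm.
- dimmer (a joint): Angle of the knurled brass knob, rad, growing clockwise seen from above. Three sprung click stops: 0 (dim, smallest dot; starts there), 0.698 (middle dot), 1.396 (full, largest dot); end stops 0.08 beyond. Past 0.35 it snaps on by itself to 0.698, past 1.05 to 1.396; passing takes 0.035 N m, 1.6 N along the rim. It stays in a click stop when let go.
- dimmer_top (a point): Centre of the flat top face of the dimmer knob, on its axis. The knob is an upright cylinder, 44 mm across and 26 mm high, its lower edge 1 mm above the plate; its rim grips well (friction about 1.2). It turns but does not move or sink; push on it with well under 30 N.
- dimmer_pointer (a point): Outer end of the black pointer line on the knob's top, 19 mm from its axis. Three brass dots on the plate, 31 mm from the axis, grow clockwise: smallest (dim) 40 degrees to the +y side of the block's x direction, middle dot straight along x, largest (full) 40 degrees to the -y side. The line points at the dot of the present setting.
- toggle (a joint): Angle of the steel toggle, in rad: 0 is off (starts there, leaning 0.35 towards the block's -x), 0.70 is on (leaning 0.35 towards +x). Sprung over centre: past 0.35 it snaps on by itself; it takes about 0.055 N m, about 2 N at the tip, and stays where it snapped.
- toggle_tip (a point): Tip of the toggle, a round steel bat 10 mm across near the tip and 29 mm long from its pivot, which lies 4 mm above the plate. Its tip stands 31 mm above the plate when leaning.
- cup0_mid (a point): Bottom one of three stacked celadon cups, 68 mm across the rim, 40 mm high each, nested 12 mm apart (the stack is 64 mm high); half-way up the cup. Loose, to be left alone.
- cup1_mid (a point): Middle cup of the stack, half-way up. Loose, to be left alone.
- cup2_mid (a point): Top cup of the stack, half-way up. Loose, to be left alone.
- jar_mid (a point): Glass jar of tea with a cork lid, 60 mm across, 88 mm high; half-way up. Loose, to be left alone.
- caddy_mid (a point): Metal tea caddy, 65 mm across, 69 mm high; half-way up. Loose, to be left alone.
- pet_mid (a point): Clay tea pet, a toad about 85 mm long (x), 75 mm wide, 50 mm high; 20 mm above its underside. Loose, to be left alone.
- tong_mid (a point): Bamboo tong lying on its edge, 150 mm long (x), 32 mm wide, 12 mm high; its middle. Loose, to be left alone.

How it is judged:
By the outcome, as a careful person would: the job done as asked, in the order asked, and still so for the second after the job is handed in, with the robot touching nothing.
It also fails if it takes over 45 s, if anything falls off the work surface, if the arm or the gripper's body presses on something with over 40 N, if the wrist force passes 120 N, or if a joint passes its speed limit or range.

### The arm

A 6-joint arm with a two-finger parallel gripper is mounted at the origin on the work surface. World frame = base frame: x ahead of the robot, y to its left, z up, the work surface at z = 0. Lengths are in mm, angles in degrees, forces in N, time in s.
With the tool pointing down it reaches from about 325 to 875 mm from the base axis. Payload 4.4 kg.
Tool frame: the origin (TCP) lies at the centre of the arm's flange, where the gripper is bolted on; the fingertips stand 173 mm ahead of it and the grasp point (between the pads) lies 155 mm ahead of it (r.hold_point_z is the distance from the TCP to the grasp point, in mm); z points along the fingers, y is the direction in which the jaws open and shut (so a half turn about z gives the same grasp; the last joint's range is limited). The gripper opens to 85 mm and grips with 20 to 120 N. Pads are 22 mm wide; open, the fingers measure 114 mm over their backs; the gripper's body (76 mm by 85 mm) begins 54 mm behind the grasp point. The pads swing forward as they close: fully open they stand 13 mm farther back than shut.
Start: joints at [60.819, 11.837, 88.321, -0, 79.842, -8.623], TCP at [201.922, 538.383, 404.682] pointing down, gripper open.
Joint ranges: [-156.59, 156.59], [-49.26, 127.26], [12.9, 141.05], [-63.56, 243.56], [4.71, 150.69], [-161.64, 161.64]. Speed limits (degrees/s): [159.86, 159.86, 180, 180, 180, 180].

### API

Orientations are given as a 3x3 rotation matrix whose columns are the frame's x, y, z axes.
In Python, from rig import r, optics, order gives the robot as it stands. The module is installed in compiled form; this text tells all that it offers.
- The arm moves only by the tool step_arm, never from a script. Its argument "series" is a list that holds one entry, the list of rows, each a list of 7 numbers: the shift along the tool's x, y, z in mm, then the turn, a rotation vector about the tool's x, y, z in degrees, then the finger opening in mm, from 0 to 85.4. A call has 1 to 8 rows; each row is the pose to reach, as a shift and turn from the pose commanded when the call began, along the tool's axes at that moment; what a row does not reach only later rows make up. A row lasts 1/8 s, in which the tool goes at most 62.5 mm and 10.7 degrees, less where a joint would pass 70% of its speed; a pose out of reach is approached as far as the arm can. A call with a gripper value outside its range is refused whole. The fingers move at their own pace and stop on an object; "squeeze" is the grip in N (left out, the last holds). Time passes only in rows, so rows that repeat a pose let the fingers close. It gives the time, the measured TCP pose, the force and the opening at its end, in the units of the state.
- r.get_obs(): the state, without advancing time (a new reading comes with each control period).
- optics.camera(name): name is "scene" or "top" or "wrist"; returns a dict with "image" (384x512x3 uint8, red, green, blue), "camera_matrix" (3x3 intrinsics, pixels), "camera_from_world" (4x4, takes a point from world to camera coordinates); the wrist camera has in their place "hand_eye" (4x4, takes a point from camera to tool coordinates, whose origin is the TCP and whose axes are the flange's). Camera axes: x right, y up, looking along -z (the intrinsics and any distortion apply to the point x, -y, -z); pixel columns grow to the right and rows downward; lengths in mm; the calibration is good to about 2 mm. The wrist camera is an equidistant fisheye: a pixel r from the principal point sees the ray r / f radians off the axis. A picture is of the moment at which its call begins: read the wrist's pose just before it. There is no depth.
- order.finish_job(): hands the job in, once; it reports no verdict.
The state is a dict: "time": time; "qpos": joint angles; "qvel": joint speeds; "tau": joint torques, N m; "position": TCP position; "tcp_rot": TCP orientation; "ft_force": force on the tool from outside, world axes, zero at the start; "ft_torque": the same for the moment, N m; "grip_width": finger opening in mm.
Only numpy, scipy, OpenCV 4.12 (cv2) and the standard library are available. Lean on these libraries where they do the work, as an engineer would, in place of code of your own. Each camera call takes 0.05 s, during which the arm holds its last target. There are 200 camera calls.

## Working session

There is one attempt and no reset: what is moved stays moved. The work goes in short steps, Python scripts to look and compute and a tool call to move; the robot and the scene stay as the last step left them, time stands still between calls to the robot, and variables do not carry over. Pictures are saved under pics/ and viewed, about 8 in all and at most 12, crops included, and the job is handed in when it is done.

Besides the shell and the picture viewer there is one more tool, called after "Emit:" by a JSON object that holds its "op" and its "data". step_arm: Moves the arm, as the interface text tells. Its arguments: {"type":"object","properties":{"series":{"type":"array","items":{"type":"array","items":{"type":"array","items":{"type":"number"}}}},"squeeze":{"type":"number"}},"required":["series"]}

```bash
mkdir -p pics; cat > h.py <<'E'
import numpy as np, cv2
from rig import r, optics, order
def grab(n,name):
    o=r.get_obs(); c=optics.camera(n)
    cv2.imwrite('pics/'+name+'.png',c['image'][:,:,::-1]); 
    np.savez('pics/'+name+'.npz',pos=o['position'],rot=o['tcp_rot'],**c); return o,c
def ray(name,u,v):
    d=np.load('pics/'+name+'.npz'); K=d['camera_matrix']
    if 'hand_eye' in d:
        x=np.array([(u-K[0,2])/K[0,0],(v-K[1,2])/K[1,1]]); t=np.linalg.norm(x)
        s=np.sin(t)/max(t,1e-9); dc=np.array([x[0]*s,-x[1]*s,-np.cos(t)])
        H=d['hand_eye']; R=d['rot']@H[:3,:3]; o=d['pos']+d['rot']@H[:3,3]
    else:
        dc=np.array([(u-K[0,2])/K[0,0],-(v-K[1,2])/K[1,1],-1]); M=np.linalg.inv(d['camera_from_world']); R=M[:3,:3]; o=M[:3,3]
    return o,R@dc
def onz(name,u,v,z):
    o,d=ray(name,u,v); return o+d*(z-o[2])/d[2]
E
python3 - <<'E'
from h import *
for n in ['scene','top','wrist']:
    o,c=grab(n,n+'0'); print(n,c.keys(),c['camera_matrix'].round(1).tolist())
    for k in c:
        if k!='image' and k!='camera_matrix': print(k,np.round(c[k],3).tolist() if not isinstance(c[k],str) else c[k])
print({k:np.round(v,3).tolist() for k,v in o.items()})
a=[cv2.imread(f'pics/{n}0.png') for n in ['scene','top']]
cv2.imwrite('pics/both.png',cv2.resize(np.hstack(a),(800,300)))
E
```

```text
scene dict_keys(['image', 'camera_matrix', 'camera_from_world']) [[413.1, 0.0, 258.9], [0.0, 413.1, 193.8], [0.0, 0.0, 1.0]]
camera_from_world [[-0.875, 0.484, 0.003, 523.535], [-0.341, -0.621, 0.706, 159.252], [0.344, 0.616, 0.708, -1158.631], [0.0, 0.0, 0.0, 1.0]]
top dict_keys(['image', 'camera_matrix', 'camera_from_world']) [[444.0, 0.0, 252.1], [0.0, 444.0, 189.7], [0.0, 0.0, 1.0]]
camera_from_world [[-0.004, -0.999, 0.034, -0.778], [0.994, -0.0, 0.108, -623.746], [-0.108, 0.034, 0.994, -1031.527], [0.0, 0.0, 0.0, 1.0]]
wrist dict_keys(['image', 'camera_matrix', 'hand_eye']) [[297.3, 0.0, 246.9], [0.0, 297.3, 191.6], [0.0, 0.0, 1.0]]
hand_eye [[0.001, 0.966, 0.258, 65.558], [1.0, -0.0, -0.001, -0.222], [-0.0, 0.258, -0.966, 30.928], [0.0, 0.0, 0.0, 1.0]]
{'time': 0.1, 'qpos': [60.817, 11.881, 88.4, 0.001, 79.842, -8.623], 'qvel': [-0.03, -0.119, -0.275, -0.066, -0.152, 0.029], 'tau': [-0.0, -38.409, -29.255, -0.0, 0.005, -0.0], 'position': [201.771, 538.068, 403.595], 'tcp_rot': [[-0.936, 0.351, -0.001], [0.351, 0.936, -0.002], [0.0, -0.002, -1.0]], 'ft_force': [0.368, -0.147, 0.839], 'ft_torque': [-0.061, -0.06, -0.027], 'grip_width': 85.502}
```

View pics/top0.png

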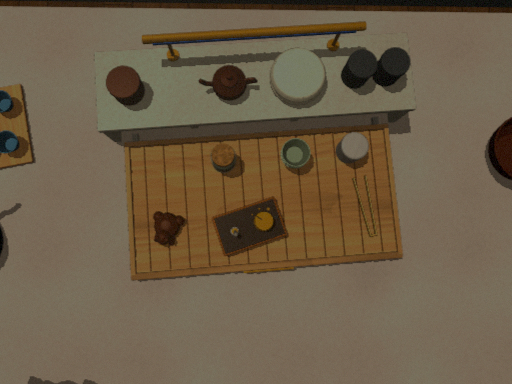

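View pics/scene0.png

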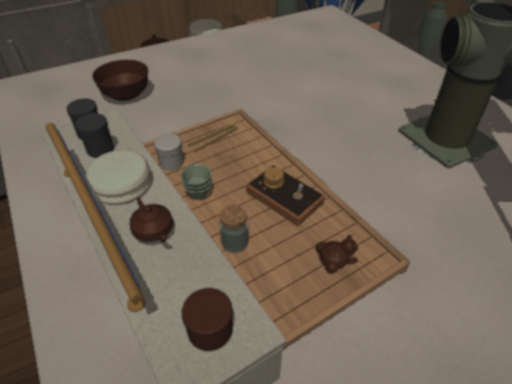

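The top view shows the dark plate centred near (250,226), with the toggle at (235,231) on the +y side and the knob at (264,221). The jar (223,157) and cups (296,153) stand behind it, and the toad (168,228) is to the left. I'll measure the plate's corners and axis now.

```bash
python3 - <<'E'
from h import *
im=cv2.imread('pics/top0.png'); 
m=(im.max(2)<75).astype(np.uint8); m[:190]=0;m[265:]=0;m[:,:205]=0;m[:,295:]=0
m=cv2.morphologyEx(m,cv2.MORPH_CLOSE,np.ones((9,9)))
c=max(cv2.findContours(m,0,2)[0],key=cv2.contourArea); q=cv2.boxPoints(cv2.minAreaRect(c)); print(q)
P=np.array([onz('top0',u,v,61) for u,v in q])[:,:2]; print(P.round(1),P.mean(0))
print([np.linalg.norm(P[i]-P[i-1]) for i in range(4)])
C=P.mean(0)
e=[P[i]-P[i-1] for i in range(4)]; L=max(e,key=lambda a:np.linalg.norm(a)*(1 if a[1]>0 else 0)); y=L/np.linalg.norm(L); x=np.array([y[1],-y[0]])
print('x',x,np.degrees(np.arctan2(x[1],x[0])),'tog',C+36*y,'knob',C-34*y)
print('knob px',onz('top0',264,221,88))
print('shelf', [onz('top0',u,v,z).round() for u,v in [(97,130),(385,115),(388,130),(150,40)] for z in (0,100)])
cr=cv2.resize(im[185:265,200:300],(800,640),interpolation=cv2.INTER_CUBIC)[:600]; cv2.imwrite('pics/crop.png',cr)
E
```

```text
[[212.50003 215.5    ]
 [278.80005 193.40002]
 [292.7     235.10004]
 [226.4     257.2    ]]
[[560.8  90.8]
 [612.1 -63.7]
 [514.9 -95. ]
 [465.   58.5]] [538.21393626  -2.33497074]
[np.float64(101.06586469774962), np.float64(162.80792106735797), np.float64(102.12639164366676), np.float64(161.34063923823598)]
x [0.9510551  0.30902134] 18.000261857587134 tog [527.08916798  31.903013  ] knob [548.72066185 -34.67084428]
knob px [546.71340951 -26.88641262  88.        ]
shelf [array([777., 381.,   0.]), array([752., 350., 100.]), array([ 819., -343.,    0.]), array([ 790., -308.,  100.]), array([ 780., -349.,    0.]), array([ 755., -314.,  100.]), array([1011.,  256.,    0.]), array([965., 235., 100.])]
```

View pics/crop.png

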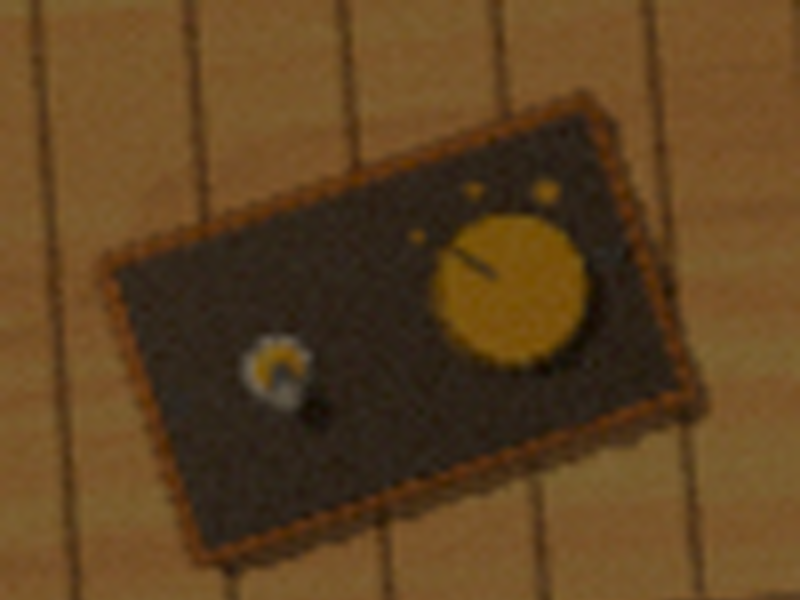

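The crop clearly shows the toggle base at crop (278,368), leaning to the plate's front. The knob centre is at crop (513,290), with its pointer at the smallest dot (418,237). The edge mask took in some shadow, so I'll use the features instead.

```bash
cat >> h.py <<'E'
def delta(p,yaw,o=None):  # to target TCP pos with tool pointing down, tool x at world angle yaw
    o=o or r.get_obs(); R=np.asarray(o['tcp_rot'])
    from scipy.spatial.transform import Rotation as S
    y=np.radians(yaw); c,s=np.cos(y),np.sin(y)
    G=np.array([[c,s,0],[s,-c,0],[0,0,-1.]])
    return (R.T@(np.array(p)-o['position'])).round(1), S.from_matrix(R.T@G).as_rotvec(degrees=True).round(1)
E
python3 - <<'E'
from h import *
f=lambda u,v,z:onz('top0',200+u/8,185+v/8,z)
k=f(513,290,88)[:2]; t=f(278,368,62)[:2]; y=(t-k); print(k,t,np.linalg.norm(y)); y/=np.linalg.norm(y); x=np.array([y[1],-y[0]])
a=f(112,262,61);b=f(590,105,61);c=f(690,395,61);d=f(205,555,61); print((a+b+c+d)/4, np.degrees(np.arctan2(*(a+d-b-c)[[0,1]])),'yaw',np.degrees(np.arctan2(x[1],x[0])))
T=t-60*x; print(T,delta([*T,330],198))
E
```

```text
[546.14831176 -27.16549496] [524.84227762  39.32761646] 69.82321216532829
[536.17866894   3.973814    61.        ] -17.97347027089832 yaw 17.766741230215736
[467.70387677  21.01906249] (array([-430.6, -390.7,   74.4]), array([ -0.1,  -0. , -38.6]))
```

Emit:
{"op": "step_arm", "data": {"series": [[[-54,-49,0,0,0,-5,0],[-108,-98,0,0,0,-10,0],[-161,-146,0,0,0,-15,0],[-215,-195,10,0,0,-19,0],[-269,-244,25,0,0,-24,0],[-323,-293,40,0,0,-29,0],[-377,-342,55,0,0,-34,0],[-430,-391,74,0,0,-38.6,0]]], "squeeze": 20}}

```text
time: 1.15
position: [428.7, 96.2, 350.4]
tcp_rot: [[-0.95, -0.312, 0.001], [-0.312, 0.95, 0.0], [-0.001, -0.0, -1.0]]
ft_force: [0.1, 0.6, 0.2]
grip_width: 0.3
```

Emit:
{"op": "step_arm", "data": {"series": [[[0,0,0,0,0,0,0],[0,0,0,0,0,0,0],[0,0,0,0,0,0,0],[0,0,0,0,0,0,0]]]}}

```text
time: 1.65
position: [427.7, 99.4, 350.8]
tcp_rot: [[-0.95, -0.312, 0.001], [-0.312, 0.95, 0.0], [-0.001, -0.0, -1.0]]
ft_force: [-0.4, -0.1, 0.8]
grip_width: -0.0
```

```bash
python3 - <<'E'
from h import *
o,c=grab('wrist','w1'); print({k:np.round(o[k],2).tolist() for k in ['time','position','tcp_rot','ft_force','grip_width']})
print(delta([467.7,21,330],198,o))
E
```

```text
{'time': 1.65, 'position': [427.72, 99.41, 350.81], 'tcp_rot': [[-0.95, -0.31, 0.0], [-0.31, 0.95, 0.0], [-0.0, -0.0, -1.0]], 'ft_force': [-0.39, -0.06, 0.76], 'grip_width': -0.04}
(array([-13.5, -87. ,  20.8]), array([-0. ,  0. ,  0.2]))
```

View pics/w1.png

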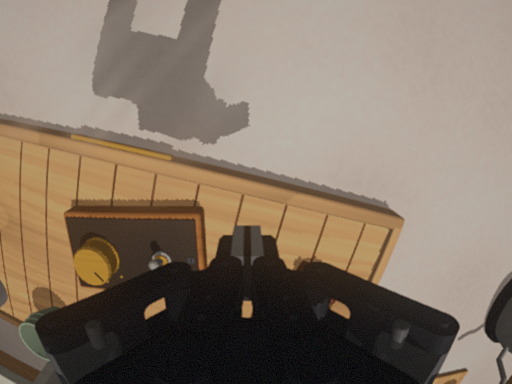

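The wrist view (taken short of the target) shows the plate clear, with the toggle base at (159,262), its tip near (155,245), and the knob at (97,262). I'll move on to a standoff in front of the toggle.

```bash
python3 - <<'E'
from h import *
print(delta([477.2,24,290],197.8)); print('toggle base from wrist',onz('w1',159,262,63),'knob',onz('w1',91,266,88))
E
```

```text
(array([-23.4, -87. ,  60.8]), array([-0. ,  0. ,  0.4]))
toggle base from wrist [528.05963475  39.57670027  63.        ] knob [544.60879034 -23.77503128  88.        ]
```

Emit:
{"op": "step_arm", "data": {"series": [[[-6,-30,15,0,0,0,0],[-12,-55,30,0,0,0,0],[-18,-75,45,0,0,0,0],[-23,-87,60,0,0,0,0],[-23,-87,61,0,0,0,0],[-23,-87,61,0,0,0,0]]]}}

```text
time: 2.45
position: [476.8, 23.2, 289.9]
tcp_rot: [[-0.951, -0.311, 0.0], [-0.311, 0.951, 0.0], [-0.0, 0.0, -1.0]]
ft_force: [-0.9, -0.6, -0.3]
grip_width: -0.0
```

```bash
python3 - <<'E'
from h import *
o,c=grab('wrist','w2'); print({k:np.round(o[k],2).tolist() for k in ['time','position','ft_force']})
print(delta([477.2,24,251],197.8,o))
E
```

```text
{'time': 2.45, 'position': [476.8, 23.25, 289.86], 'ft_force': [-0.91, -0.58, -0.28]}
(array([-0.6,  0.6, 38.9]), array([0. , 0. , 0.3]))
```

View pics/w2.png

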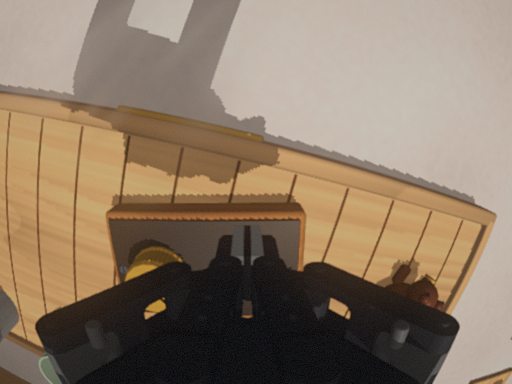

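Here the fingers stand in line with the toggle and hide it, with the plate's front edge at row 218, columns 113–303. Descending now, then a slow advance.

Emit:
{"op": "step_arm", "data": {"series": [[[0,0,15,0,0,0,0],[0,0.5,30,0,0,0,0],[0,0.5,39,0,0,0,0],[-6,0.5,39,0,0,0,0],[-12,0.5,39,0,0,0,0],[-17,0.5,39,0,0,0,0],[-20,0.5,39,0,0,0,0],[-20,0.5,39,0,0,0,0]]]}}

```text
time: 3.5
position: [496.2, 29.3, 250.8]
tcp_rot: [[-0.951, -0.31, 0.001], [-0.31, 0.951, -0.0], [-0.0, -0.0, -1.0]]
ft_force: [-0.6, -0.7, -0.2]
grip_width: -0.1
```

Emit:
{"op": "step_arm", "data": {"series": [[[-3,0,0,0,0,0,0],[-6,0,0,0,0,0,0],[-8,0,0,0,0,0,0],[-10,0,0,0,0,0,0]]]}}

```text
time: 4.0
position: [505.1, 32.3, 250.4]
tcp_rot: [[-0.951, -0.31, -0.002], [-0.31, 0.951, -0.0], [0.002, 0.0, -1.0]]
ft_force: [-2.8, -1.2, 1.2]
grip_width: -0.2
```

Emit:
{"op": "step_arm", "data": {"series": [[[-2,0,0,0,0,0,0],[-4,0,0,0,0,0,0]]]}}

```text
time: 4.25
position: [508.8, 33.6, 250.3]
tcp_rot: [[-0.951, -0.31, -0.002], [-0.31, 0.951, -0.0], [0.002, 0.0, -1.0]]
ft_force: [-3.1, -0.6, 2.8]
grip_width: 0.0
```

Emit:
{"op": "step_arm", "data": {"series": [[[-2,0,0,0,0,0,0],[-4,0,0,0,0,0,0]]]}}

```text
time: 4.5
position: [513.6, 34.9, 250.7]
tcp_rot: [[-0.951, -0.31, 0.002], [-0.31, 0.951, 0.0], [-0.002, -0.0, -1.0]]
ft_force: [-0.8, -0.6, -0.3]
grip_width: -0.3
```

Force rose to about 3 N, then dropped, so the toggle appears to have snapped. I'll retreat and check.

Emit:
{"op": "step_arm", "data": {"series": [[[15,0,0,0,0,0,0],[40,0,0,0,0,0,0],[50,0,-30,0,0,0,0],[60,20,-60,0,0,0,0],[60,40,-80,0,0,0,0],[60,50,-80,0,0,0,0],[60,50,-80,0,0,0,0]]]}}

```text
time: 5.38
position: [439.6, 64.0, 329.6]
tcp_rot: [[-0.95, -0.311, -0.001], [-0.311, 0.95, -0.0], [0.001, 0.0, -1.0]]
ft_force: [-0.6, 0.2, -0.3]
grip_width: -0.4
```

```bash
python3 - <<'E'
from h import *
o,c=grab('top','t3'); o,c=grab('wrist','w3');print({k:np.round(o[k],2).tolist() for k in ['time','position','ft_force']})
a=cv2.imread('pics/t3.png')[185:265,200:300]; b=cv2.imread('pics/w3.png')
cv2.imwrite('pics/c3.png',np.hstack([cv2.resize(a,(390,312),interpolation=cv2.INTER_CUBIC),cv2.resize(b,(410,312))]))
E
```

```text
{'time': 5.42, 'position': [439.78, 63.7, 329.33], 'ft_force': [0.18, 0.01, -0.0]}
```

View pics/c3.png

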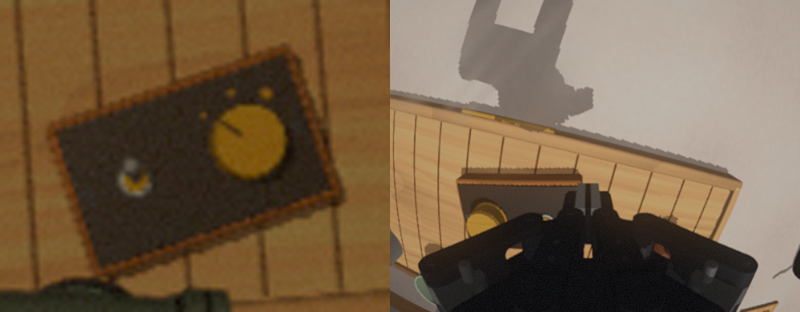

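The top crop shows the toggle now leaning to the far side (tip at (131,163), ring at (134,180)). The pointer is still at the smallest dot. Next I'll go above the knob.

```bash
python3 - <<'E'
from h import *
print(delta([546,-27,275],198))
E
```

```text
(array([ -72.9, -118.9,   54. ]), array([ 0. , -0.1,  0. ]))
```

Emit:
{"op": "step_arm", "data": {"series": [[[-15,-30,0,0,0,0,8],[-35,-60,0,0,0,0,8],[-55,-90,15,0,0,0,8],[-73,-119,30,0,0,0,8],[-73,-119,45,0,0,0,8],[-73,-119,54,0,0,0,8],[-73,-119,54,0,0,0,8],[-73,-119,54,0,0,0,8]]]}}

```text
time: 6.48
position: [546.4, -26.3, 276.9]
tcp_rot: [[-0.951, -0.31, 0.001], [-0.31, 0.951, -0.0], [-0.0, -0.0, -1.0]]
ft_force: [0.3, 0.4, -0.2]
grip_width: 7.6
```

Emit:
{"op": "step_arm", "data": {"series": [[[0,0,3,0,0,0,8],[0,0,6,0,0,0,8],[0,0,9,0,0,0,8],[0,0,10,0,0,0,8],[0,0,10,0,0,0,8]]]}}

```text
time: 7.1
position: [546.6, -26.8, 266.4]
tcp_rot: [[-0.951, -0.31, -0.0], [-0.31, 0.951, 0.0], [0.0, 0.0, -1.0]]
ft_force: [-0.5, 0.6, -0.1]
grip_width: 7.9
```

Emit:
{"op": "step_arm", "data": {"series": [[[0,0,1,0,0,0,8],[0,0,2,0,0,0,8]]]}}

```text
time: 7.35
position: [546.7, -26.8, 264.5]
tcp_rot: [[-0.951, -0.31, 0.0], [-0.31, 0.951, -0.0], [-0.0, -0.0, -1.0]]
ft_force: [-0.5, -0.4, 0.8]
grip_width: 8.0
```

Emit:
{"op": "step_arm", "data": {"series": [[[0,0,1,0,0,0,8],[0,0,2,0,0,0,8]]]}}

```text
time: 7.6
position: [546.7, -26.8, 262.4]
tcp_rot: [[-0.951, -0.31, -0.0], [-0.31, 0.951, -0.0], [0.0, -0.0, -1.0]]
ft_force: [-0.4, -0.2, 0.4]
grip_width: 8.5
```

Emit:
{"op": "step_arm", "data": {"series": [[[0,0,0.5,0,0,0,8],[0,0,1,0,0,0,8]]]}}

```text
time: 7.85
position: [546.7, -26.8, 261.7]
tcp_rot: [[-0.951, -0.31, -0.0], [-0.31, 0.951, -0.0], [0.0, 0.0, -1.0]]
ft_force: [-1.8, 0.0, 2.2]
grip_width: 8.5
```

Emit:
{"op": "step_arm", "data": {"series": [[[0,0,0.5,0,0,0,8],[0,0,0.8,0,0,0,8]]]}}

```text
time: 8.1
position: [546.7, -26.8, 261.7]
tcp_rot: [[-0.951, -0.31, -0.0], [-0.31, 0.951, -0.0], [0.0, -0.0, -1.0]]
ft_force: [-3.3, 0.3, 7.6]
grip_width: 8.3
```

Emit:
{"op": "step_arm", "data": {"series": [[[0,0,0,0,0,5,8],[0,0,0,0,0,10,8],[0,0,0,0,0,15,8]]]}}

```text
time: 8.48
position: [546.9, -26.8, 261.7]
tcp_rot: [[-0.999, -0.05, 0.001], [-0.05, 0.999, -0.0], [-0.001, -0.0, -1.0]]
ft_force: [-1.9, -0.1, 3.8]
grip_width: 8.0
```

```bash
python3 - <<'E'
from h import *
o=r.get_obs(); print(o['ft_torque'],o['ft_force'],delta([546.7,-26.8,261.7],198,o))
E
```

```text
[0.05103614 0.23258228 0.01110176] [-1.91975836 -0.0708494   3.84603197] (array([ 0.2, -0. ,  0. ]), array([ -0. ,   0.1, -15.1]))
```

Emit:
{"op": "step_arm", "data": {"series": [[[0,0,0.5,0,0,0,8],[0,0,0.5,0,0,5,8],[0,0,0.5,0,0,10,8]]]}}

```text
time: 8.85
position: [546.9, -26.7, 261.7]
tcp_rot: [[-0.992, 0.124, 0.0], [0.124, 0.992, -0.0], [-0.0, 0.0, -1.0]]
ft_force: [-3.9, 0.9, 9.4]
grip_width: 7.8
```

```bash
python3 - <<'E'
from h import *
o=r.get_obs(); print(o['ft_torque'],o['ft_force'])
E
```

```text
[0.17679213 0.63647745 0.02414877] [-3.91892446  0.85281664  9.43248362]
```

Emit:
{"op": "step_arm", "data": {"series": [[[0,0,0,0,0,5,8],[0,0,0,0,0,10,8],[0,0,0,0,0,15,8],[0,0,0,0,0,15,8]]]}}

```text
time: 9.35
position: [546.6, -26.6, 261.7]
tcp_rot: [[-0.927, 0.374, -0.0], [0.374, 0.927, 0.0], [0.001, 0.0, -1.0]]
ft_force: [-5.1, 1.4, 9.4]
grip_width: 8.1
```

```bash
python3 - <<'E'
from h import *
o=r.get_obs(); print(o['ft_torque'],o['ft_force'])
E
```

```text
[ 0.22271859  0.79414872 -0.00998658] [-5.1310096   1.41812159  9.43738551]
```

Emit:
{"op": "step_arm", "data": {"series": [[[0,0,-2,0,0,0,8],[0,0,-15,0,0,0,8],[0,0,-50,0,0,0,8],[60,0,-80,0,0,0,8],[110,0,-80,0,0,0,8],[130,0,-80,0,0,0,8],[130,0,-80,0,0,0,8]]]}}

```text
time: 10.22
position: [425.2, 22.3, 340.8]
tcp_rot: [[-0.928, 0.373, 0.001], [0.373, 0.928, -0.0], [-0.001, 0.0, -1.0]]
ft_force: [-0.5, 0.2, -0.2]
grip_width: 8.3
```

```bash
python3 - <<'E'
from h import *
o,c=grab('top','t4'); print(o['time'],o['position'],o['ft_force'])
a=cv2.imread('pics/t4.png')[185:265,200:300]
cv2.imwrite('pics/c4.png',cv2.resize(a,(750,600),interpolation=cv2.INTER_CUBIC))
E
```

```text
10.225 [425.20807338  22.25172086 340.7730208 ] [-0.50416908  0.15434813 -0.22811205]
```

View pics/c4.png

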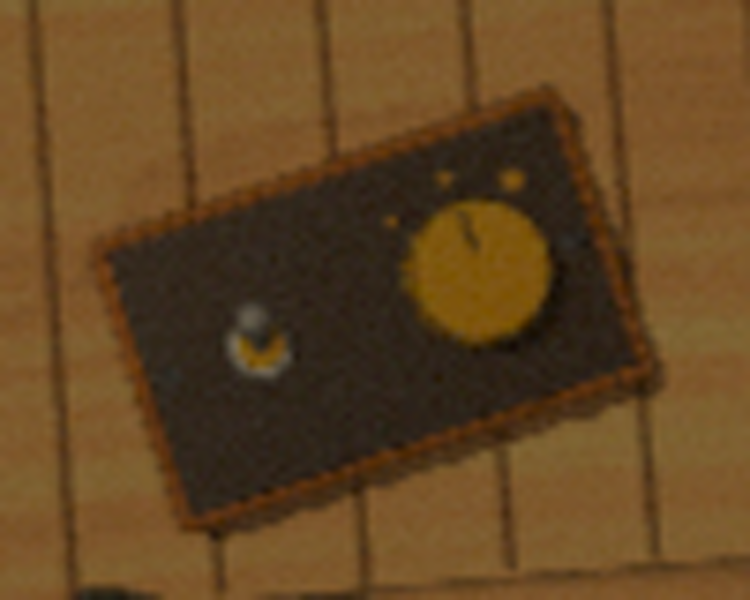

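The pointer, from (475,248) to (460,212), now aims at the middle dot (444,178). The toggle tip (252,318) leans to the far side. The arm is clear, so I'll hand in.

```bash
python3 - <<'E'
from h import *
a=cv2.imread('pics/top0.png').astype(int);b=cv2.imread('pics/t4.png').astype(int)
d=np.abs(a-b).max(2)
for n,(u,v) in dict(jar=(223,157),cups=(296,153),caddy=(355,148),pet=(168,228),tong=(365,205)).items(): print(n,d[v-15:v+15,u-15:u+15].mean().round(1),d[v-15:v+15,u-15:u+15].max())
order.finish_job()
E
```

```text
jar 5.7 18
cups 5.2 18
caddy 5.5 14
pet 6.7 23
tong 5.7 16
the job is handed in; nothing more can be done
```

The toggle is switched on and the dimmer has clicked into the middle dot, in that order. I handed the job in at about 10 s of the 45 s allowed.

- **Toggle:** I pushed it with the closed fingertips towards the far edge. The force rose to about 3–4 N and dropped as it snapped over. The top view taken afterwards shows it leaning to the far side.
- **Dimmer:** I pressed the fingertips on the knob's top, kept 8 mm apart so they did not pinch it. The press was up to about 9 N down, 11 N in all. I turned the wrist 40° clockwise in two stages and lifted off. The last top view shows the pointer on the middle dot.
- **Tea things:** Comparing the first and last top views around each item shows only image noise, so none of them moved. The final force reading was near zero, with the arm well clear.
- **Disagreements:** My first plate outline took in some shadow and was about 8 mm off, so I used the knob and toggle positions instead. The wrist and top cameras differed by about 3–4 mm, which did not matter for these contacts. No check failed.

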